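# Sweep the broken rusk off the coffee machine's drip tray

### The job

Draw the hand brush out from under the white condiment rack and lay it down on its bristles on the counter, its whole handle clear of the rack, so that you can take it again by the end of the handle and reach in under the coffee machine. With the brush sweep all four pieces of broken rusk off the drip tray into the serving tray that stands in front of it; do not touch them with the gripper's fingers and do not bump the coffee spout above them. Then lay the brush down on its bristles on the open counter and let go, leaving the serving tray and the cup, jar, bottle, beaker and milk pot where they stand.

Things in the scene. Friction and masses are not known exactly. Their poses are not given: they have to be found in the camera images.
- brush: Wooden T-shaped hand brush, 140 g. Origin: at the bristle tips under the middle of its head; x forward out of the head, handle towards -x, y along the head, z up. Head block 124 (y) by 32 mm (x), z 28-46 mm; stiff bristles 116 (y) by 26 mm (x), z 0-30 mm. It stands level by itself on bristles and butt. At the start only the head and 80-100 mm of handle stick out of the rack's front.
- brush_neck (a point): Point on the handle's axis 36 mm behind the head block (brush x = -52 mm), 37 mm above the bristle tips: middle of the part that sticks out of the rack at the start. The handle is straight, level and flat-sided, 20 mm wide (y), z 26-48 mm, from brush x = -16 to -206 mm.
- brush_tail (a point): Point on the axis of the brush's handle near its end (brush x = -180 mm), 37 mm above the bristle tips. Under the rack's shelf at the start.
- brush_butt (a point): Rear end of the brush (brush x = -234 mm), 24 mm above the bristle tips. The butt (last 28 mm, 20 mm wide) is turned down to the level of the bristle tips and carries the handle's end.
- rack: Low white condiment rack, fixed: one shelf with four jars and sachets, 308 mm wide (y), 200 mm deep, side walls 125 mm and jars 157 mm high. Origin: on the counter under the middle of its front edge; x points into the rack (its open front looks to its -x), z up. The shelf covers the whole depth; its underside is 84 mm, its top 92 mm above the counter. Side walls 8 mm thick at y = +-150 mm, back closed.
- machine: Grey office coffee machine, fixed. Origin: on the counter, middle of the drip tray's front edge; x into the machine, z up. Drip tray: flat grating, no raised edge, x 0-180, y -100 to 100 mm, 45 mm above the counter. The brew head overhangs it from x = 50 mm to the column's face at x = 179 mm, 130 mm wide, z 195-340 mm; open at front and sides. Hopper on top, from x = 250 mm back, up to z = 405 mm.
- spout: Black coffee spout with two steel nozzles under the brew head. Origin: at counter height, 100 mm behind the drip tray's front edge, axes as the machine's. The spout is 36 mm (x) by 62 mm (y); nozzle tips 157 mm above the counter, 112 mm above the drip tray.
- tray: Cream serving tray, 170 mm (x) by 250 mm (y), rim 22 mm high, walls and floor 5 mm, 600 g, loose. Origin: centre of its underside; x, y as the machine's within a few degrees. It stands on the counter against the front of the drip tray, the gap at most 10 mm.
- cup: White espresso cup, 64 mm across, 60 mm high, near the rack's front, to one side of the brush. Origin: centre of its underside. Bystander.
- sugar_jar: Glass jar with steel lid, 68 mm across, 95 mm high, beside the drip tray. Origin: centre of its underside. Bystander.
- straw_cup: Grey beaker of straws, 80 mm across, 190 mm high, at the far side of the counter. Origin: centre of its underside. Bystander.
- bottle: Clear water bottle, 68 mm across, 200 mm high, far side of the counter. Origin: centre of its underside. Bystander.
- creamer: Small steel milk pot without handle, 60 mm across, 65 mm high, in front of the straws and the bottle. Origin: centre of its underside. Bystander.
- piece_a: Piece of broken brown rusk, about 36 mm long, up to 30 mm wide, 18 mm high, about 15 g; origin: its centre. At the start it lies on the drip tray, 25 to 95 mm behind its front edge and within 47 mm of its middle line.
- piece_b: Piece of broken brown rusk, about 30 by 33 mm, 22 mm high, about 15 g; origin: its centre. At the start it lies on the drip tray, 25 to 95 mm behind its front edge and within 47 mm of its middle line.
- piece_c: Piece of broken brown rusk, about 38 mm long, 25 mm wide, 18 mm high, about 15 g; origin: its centre. At the start it lies on the drip tray, 25 to 95 mm behind its front edge and within 47 mm of its middle line.
- piece_d: Piece of broken brown rusk, about 29 by 26 mm, 20 mm high, about 15 g; origin: its centre. At the start it lies on the drip tray, 25 to 95 mm behind its front edge and within 47 mm of its middle line.
Things that resemble listed ones, but are neither listed nor needed, are in the scene too. What is shaped like the piece_b but blue is not meant.

How it is judged:
On the way, in this order (a step that is already met when the one before it is completed fails the run):
1. the brush lies on its bristles on the counter, let go, with its whole handle out of the rack (x of brush_butt in the frame of rack below -0.005 m and height (world z) of brush below 0.008 m and angle between brush's own z axis and vertical below 0.12 rad and contact force between the fingers and brush below 0.2 N and linear speed of brush below 0.02 m/s), for 0.2 s.
2. all four pieces of rusk have come to rest in the serving tray (x of piece_a in the frame of tray between -0.085 and 0.085 m and y of piece_a in the frame of tray between -0.125 and 0.125 m and z of each of piece_a, piece_b, piece_c, piece_d in the frame of tray below 0.05 m and linear speed of each of piece_a, piece_b, piece_c, piece_d below 0.03 m/s and x of piece_b in the frame of tray between -0.085 and 0.085 m and y of piece_b in the frame of tray between -0.125 and 0.125 m and x of piece_c in the frame of tray between -0.085 and 0.085 m and y of piece_c in the frame of tray between -0.125 and 0.125 m and x of piece_d in the frame of tray between -0.085 and 0.085 m and y of piece_d in the frame of tray between -0.125 and 0.125 m), for 0.2 s.
At the end, for the whole second after the job is handed in: All four pieces of rusk lie at rest in the serving tray (centres inside its outline); the brush stands on its bristles and butt on the counter (bristles within 8 mm of the counter, tilted under 0.12 rad), at rest and released (all of step 2 and height (world z) of brush below 0.008 m and angle between brush's own z axis and vertical below 0.12 rad and contact force between the fingers and brush below 0.2 N and linear speed of brush below 0.02 m/s); the robot touches nothing.
It fails at once if a finger touches a piece of rusk (over 0.3 N) (contact force between the fingers and piece_a above 0.3 N or contact force between the fingers and piece_b above 0.3 N or contact force between the fingers and piece_c above 0.3 N or contact force between the fingers and piece_d above 0.3 N).
It fails at once if the coffee spout is bumped (over 3 N) (contact force between spout and anything else above 3 N).
It fails at once if the serving tray is shifted by more than 30 mm (distance of tray from where it was at the start of the episode above 0.03 m).
It fails at once if another thing on the counter is shifted by more than 30 mm or tipped over (distance of any of cup, sugar_jar, straw_cup, bottle, creamer from where it was at the start of the episode above 0.03 m or angle between any of cup, sugar_jar, straw_cup, bottle, creamer's own z axis and vertical above 0.5 rad).
It also fails if it takes over 64 s, if anything falls off the work surface, if the arm or the gripper's body presses on something with over 40 N, if the wrist force passes 120 N, or if a joint passes its speed limit or range.

### The arm

A 7-joint arm with a two-finger parallel gripper is mounted at the origin on the work surface. World frame = base frame: x ahead of the robot, y to its left, z up, the work surface at z = 0. Lengths are in m, angles in rad, forces in N, time in s.
With the tool pointing down it reaches from about 0.425 to 0.875 m from the base axis. Payload 9.9 kg.
Tool frame: the origin (TCP) lies at the very end of the fingers, on their centre line; the grasp point (between the pads) lies 19 mm behind it; y points along the fingers, z is the direction in which the jaws open and shut, and the axes are right-handed (so a half turn about y gives the same grasp; the last joint's range is limited). The gripper opens to 85 mm and grips with 20 to 120 N. Pads are 22 mm wide; open, the fingers measure 114 mm over their backs; the gripper's body (76 mm by 85 mm) begins 54 mm behind the grasp point. The pads swing forward as they close: fully open they stand 13 mm farther back than shut.
Start: joints at [-1.312, 0.576, 0.025, 1.437, -0.015, 1.129, -0.057], TCP at [0.227, 0.636, 0.231] pointing down, gripper open.
Joint ranges: [-2.76, 2.76], [-0.34, 2.15], [-1.52, 1.57], [0.19, 2.46], [-1.09, 4.23], [0.17, 1.99], [-2.82, 2.82]. Speed limits (rad/s): [2.22, 2.22, 3.01, 3.01, 3.14, 3.14, 3.14].

### API

Orientations are given as a 3x3 rotation matrix whose columns are the frame's x, y, z axes.
In Python, from cell import arm, viewer, order gives the robot as it stands.
- The arm moves only by the shell command python3 -m inch 'ROWS' [FORCE]. ROWS is JSON, a list that holds one entry, the list of rows, each a list of 7 numbers: the turn, a rotation vector about the world's x, y, z in degrees, then the shift along the world's x, y, z in cm, then the opening, from -1 (shut) to 1 (fully open). In form: [[[ax, ay, az, x, y, z, claw], ...]]. A call has 1 to 5 rows; each row shifts and turns the commanded pose from where the row before left it; what a row does not reach is not made up. A row lasts 1/10 s, in which the tool goes at most 50 mm and 8.59 degrees, less where a joint would pass 70% of its speed; a pose out of reach is approached as far as the arm can. A call is refused whole if a number of a shift passes 5 or a number of a turn 8.59, either way. A call with a gripper value outside its range is refused whole. The fingers move at their own pace and stop on an object; FORCE is the grip in N (left out, the last holds). Time passes only in rows, so rows that do not move let the fingers close. It gives the time, the measured TCP pose, the force and the opening at its end, in the units of the state.
- arm.observe(): the state, without advancing time (a new reading comes with each control period).
- viewer.capture(name): name is "side" or "top" or "wrist"; returns a dict with "color" (420x560x3 uint8, blue, green, red), "K" (3x3 intrinsics, pixels), "R" (3x3) and "t" (3): a world point X has camera coordinates R X + t. Camera axes: x right, y down, z forward; pixel columns grow to the right and rows downward; lengths in m; the calibration is good to about 2 mm. A picture is of the moment at which its call begins. There is no depth.
- order.sign_off(): hands the job in, once; it reports no verdict.
The state is a dict: "time_s": time; "qpos": joint angles; "joint_velocities": joint speeds; "tau": joint torques, N m; "tool_pos": TCP position; "eef_rot": TCP orientation; "wrist_force": force on the tool from outside, world axes, zero at the start; "torque": the same for the moment, N m; "gripper_width": finger opening in m.
Only numpy, scipy, OpenCV 4.12 (cv2) and the standard library are available. Lean on these libraries where they do the work, as an engineer would, in place of code of your own. Each camera call takes 0.05 s, during which the arm holds its last target.

## Working session

There is one attempt and no reset: what is moved stays moved. The work goes in short steps, Python scripts to look and compute and a shell command to move; the robot and the scene stay as the last step left them, time stands still between calls to the robot, and variables do not carry over. Pictures are saved under pics/ and viewed, and the job is handed in when it is done.

```bash
mkdir -p pics; ls
cat > h.py <<'E'
import numpy as np, cv2
from cell import arm, viewer, order
def cap(n,f):
    c=viewer.capture(n); cv2.imwrite('pics/'+f,c['color']); np.savez('pics/'+f[:-4]+'.npz',**c); return c
def ray(c,u,v,z):
    d=c['R'].T@np.linalg.solve(c['K'],[u,v,1.]); o=-c['R'].T@c['t']
    return o+d*(z-o[2])/d[2]
def proj(c,X):
    p=c['K']@(c['R']@np.asarray(X,float)+c['t']); return p[:2]/p[2]
E
python3 - <<'E'
from h import *
for n in ['side','top','wrist']:
    c=cap(n,n+'0.png'); print(n,-c['R'].T@c['t'])
s=arm.observe(); print({k:np.round(v,3).tolist() for k,v in s.items()})
E
```

```text
pics
side [ 1.00157303 -1.05684158  0.88547826]
top [0.3041716  0.02494629 1.48095052]
wrist [0.16400667 0.65800595 0.37503331]
{'time_s': 0.15, 'qpos': [-1.312, 0.576, 0.025, 1.438, -0.015, 1.129, -0.056], 'joint_velocities': [0.0, -0.002, 0.001, -0.003, -0.001, -0.0, -0.002], 'tau': [0.003, -76.627, 2.253, -28.618, 0.016, 0.01, -0.0], 'tool_pos': [0.227, 0.635, 0.231], 'eef_rot': [[0.942, -0.0, 0.336], [-0.336, -0.001, 0.942], [0.0, -1.0, -0.001]], 'wrist_force': [0.002, -0.862, 0.2], 'torque': [-0.023, 0.025, 0.005], 'gripper_width': 0.085}
```

View pics/side0.png

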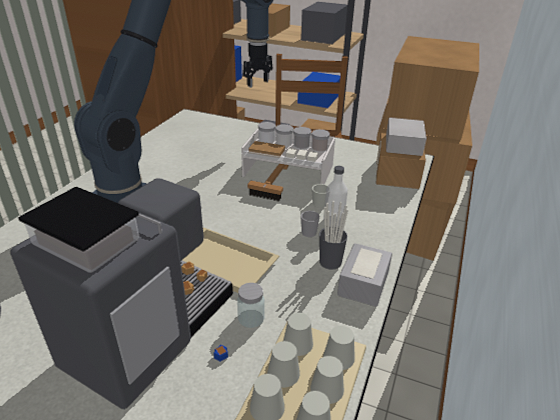

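View pics/top0.png

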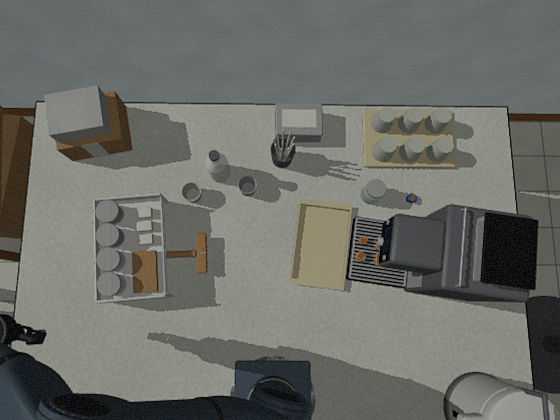

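View pics/wrist0.png

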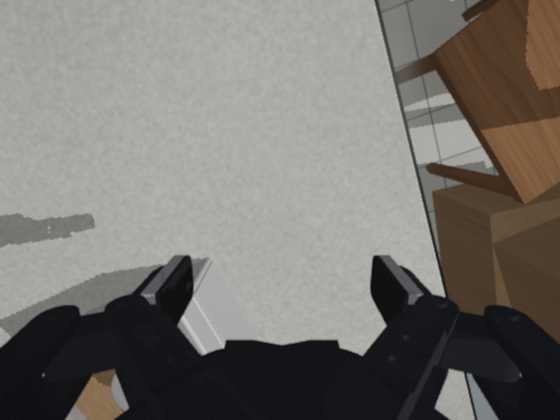

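The top view has world +x up and +y left. The rack is left at (128,248), with the brush head at (202,253). The machine is right at (440,245) and the serving tray is at (322,245). I'll enlarge both areas.

Run:
```python
from h import *
t=cv2.imread('pics/top0.png')
cv2.imwrite('pics/t0a.png',cv2.resize(t[170:310,85:285],None,fx=4,fy=4,interpolation=cv2.INTER_CUBIC))
cv2.imwrite('pics/t0b.png',cv2.resize(t[170:310,280:480],None,fx=4,fy=4,interpolation=cv2.INTER_CUBIC))
s=cv2.imread('pics/side0.png')
cv2.imwrite('pics/s0b.png',cv2.resize(s[210:360,130:290],None,fx=4,fy=4,interpolation=cv2.INTER_CUBIC))
```

```text
(no output)
```

View pics/t0a.png

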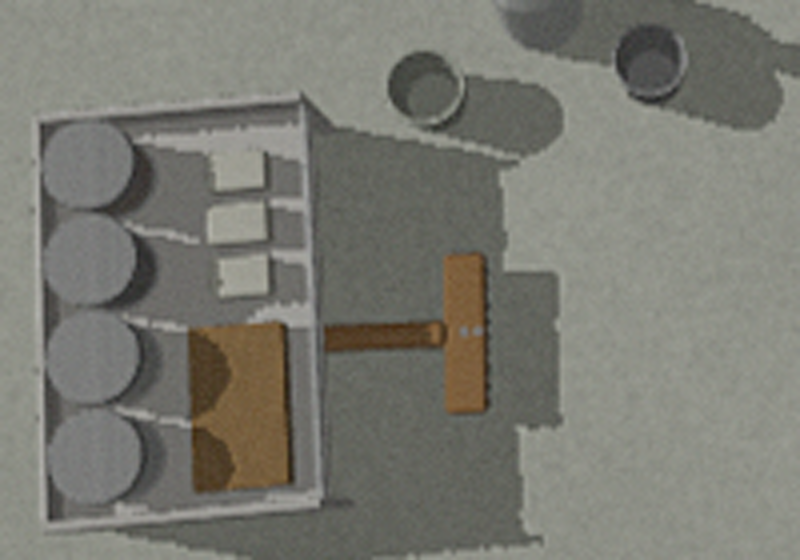

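View pics/t0b.png

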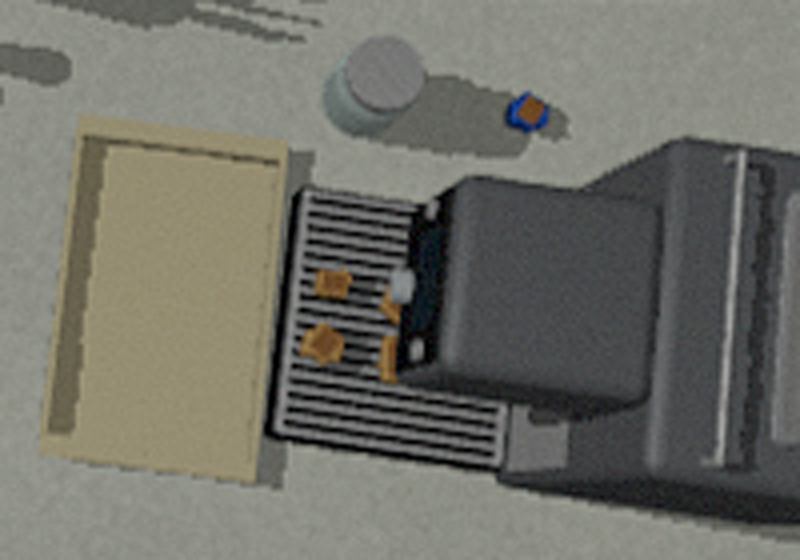

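View pics/s0b.png

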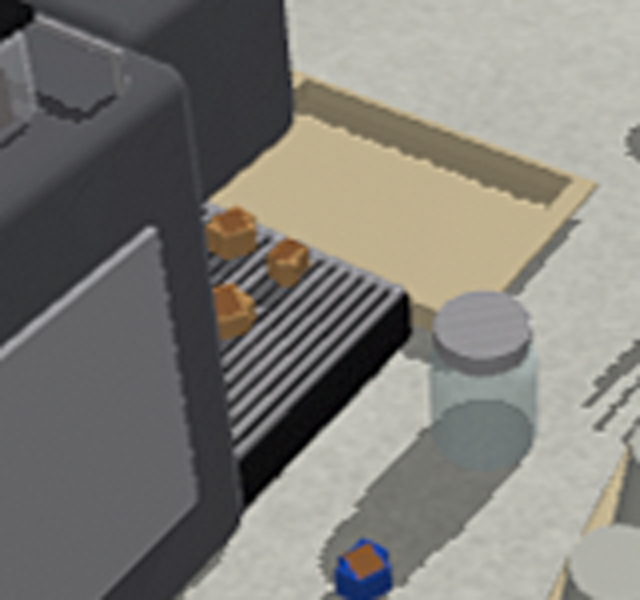

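```bash
cat > m.py <<'E'
from h import *
c=dict(np.load('pics/top0.npz'))
A=lambda x,y,z: ray(c,85+(x+.5)/4-.5,170+(y+.5)/4-.5,z)
B=lambda x,y,z: ray(c,280+(x+.5)/4-.5,170+(y+.5)/4-.5,z)
def P(n,L): 
    for l in L: print(n,np.round(l[:2],4))
P('head',[A(*p,.046) for p in [(444,254),(485,254),(487,412),(445,412)]])
P('handle',[A(*p,.048) for p in [(325,338),(440,335)]])
P('rack',[A(*p,.125) for p in [(303,95),(321,503),(40,118),(46,527)]])
P('tray',[B(*p,.022) for p in [(80,115),(290,145),(255,483),(40,452)]])
P('drip',[B(*p,.045) for p in [(303,188),(272,435)]])
P('dripback',[B(*p,.045) for p in [(503,465)]])
P('pieces',[B(*p,.065) for p in [(333,283),(322,343),(393,303),(388,360)]])
P('cup',[A(426,88,.06)]);P('creamer',[A(650,62,.065)])
P('jar',[B(385,75,.095)])
P('bottle',[ray(c,216,157,.2)]); P('straw',[ray(c,284,155,.1)])
cs=dict(np.load('pics/side0.npz'))
S=lambda x,y,z: ray(cs,130+(x+.5)/4-.5,210+(y+.5)/4-.5,z)
P('side pieces',[S(*p,.065) for p in [(232,218),(290,252),(233,300)]])
P('side drip corner',[S(408,293,.045)])
P('side tray corner',[S(597,185,.022)])
E
python3 m.py
```

```text
head [0.4987 0.2406]
head [0.4989 0.2088]
head [0.3769 0.2036]
head [0.3768 0.2357]
handle [0.4328 0.3293]
handle [0.4355 0.2412]
rack [0.6068 0.3375]
rack [0.3078 0.3104]
rack [0.588  0.5309]
rack [0.2904 0.5048]
tray [ 0.6166 -0.0859]
tray [ 0.5931 -0.2548]
tray [ 0.3251 -0.2199]
tray [ 0.3483 -0.0527]
drip [ 0.5541 -0.2597]
drip [ 0.3612 -0.2301]
dripback [ 0.3391 -0.4075]
pieces [ 0.4765 -0.2767]
pieces [ 0.4303 -0.2667]
pieces [ 0.4613 -0.3225]
pieces [ 0.4175 -0.317 ]
cup [0.6277 0.2569]
creamer [0.6487 0.0819]
jar [ 0.6341 -0.3157]
bottle [0.698  0.1667]
straw [ 0.737  -0.0325]
side pieces [ 0.431  -0.2638]
side pieces [ 0.4832 -0.2781]
side pieces [ 0.473  -0.3317]
side drip corner [ 0.5608 -0.2636]
side tray corner [ 0.6223 -0.0873]
```

Measured from the top view:
- **Brush:** head centre about (0.438, 0.222), handle running along +y.
- **Rack:** front edge at y≈0.32 where the handle comes out.
- **Machine:** origin about (0.459, -0.247), x-axis about (-0.136, -0.99).

I'll go to just behind the head, with the jaws across the handle.

```bash
python3 -m inch '[[[0,0,-6.8,2.1,-3.7,0,1],[0,0,-6.8,2.1,-3.7,0,1],[0,0,-6.8,2.1,-3.7,0,1],[0,0,-6.8,2.1,-3.7,0,1],[0,0,-6.8,2.1,-3.7,0,1]]]' 100; python3 -m inch '[[[0,0,-6.8,2.1,-3.7,0,1],[0,0,-6.8,2.1,-3.7,0,1],[0,0,-6.8,2.1,-3.7,0,1],[0,0,-6.8,2.1,-3.7,0,1],[0,0,-6.8,2.1,-3.7,0,1]]]'; python3 -m inch '[[[0,0,0,0,0,-3,1],[0,0,0,0,0,-3,1],[0,0,0,0,0,0,1],[0,0,0,0,0,0,1]]]'
python3 - <<'E'
from h import *
for n in ['wrist','top']:
    c=cap(n,n+'1.png')
t=cv2.imread('pics/top1.png')
cv2.imwrite('pics/t1a.png',cv2.resize(t[170:310,85:285],None,fx=4,fy=4,interpolation=cv2.INTER_CUBIC))
s=arm.observe(); print({k:np.round(s[k],4).tolist() for k in ['time_s','tool_pos','eef_rot','qpos']})
E
```

```text
time_s: 0.65
tool_pos: [0.3324, 0.449, 0.2312]
eef_rot: [[0.589, -0.0, 0.808], [-0.808, -0.0, 0.589], [0.0, -1.0, -0.0]]
wrist_force: [0.6, 0.1, -1.2]
gripper_width: 0.0855
time_s: 1.15
tool_pos: [0.4374, 0.2642, 0.2313]
eef_rot: [[0.036, 0.0, 0.999], [-0.999, 0.0, 0.036], [-0.0, -1.0, 0.0]]
wrist_force: [0.6, 0.8, -0.3]
gripper_width: 0.0852
time_s: 1.55
tool_pos: [0.4368, 0.2657, 0.1715]
eef_rot: [[0.041, -0.001, 0.999], [-0.999, -0.001, 0.041], [0.001, -1.0, -0.001]]
wrist_force: [-0.2, 1.2, -0.2]
gripper_width: 0.0859
{'time_s': 1.65, 'tool_pos': [0.4375, 0.2663, 0.1725], 'eef_rot': [[0.0416, 0.0013, 0.9991], [-0.9991, 0.001, 0.0416], [-0.0009, -1.0, 0.0014]], 'qpos': [-0.8934, 0.4252, 0.3634, 1.9519, -0.2064, 0.7983, -0.3736]}
```

View pics/wrist1.png

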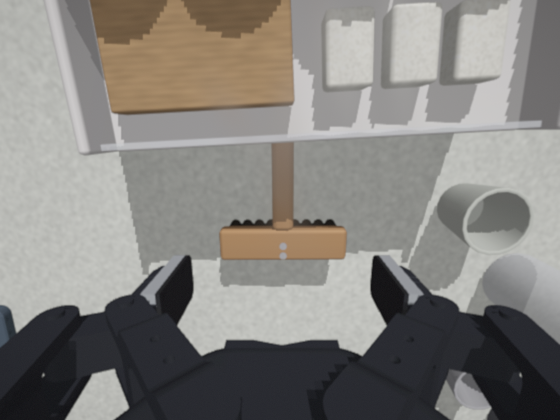

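View pics/t1a.png

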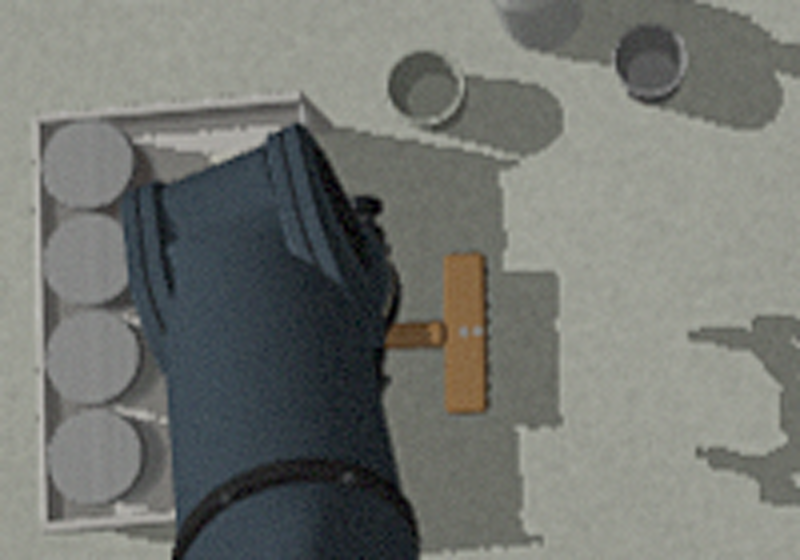

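Run:
```python
from h import *
c=dict(np.load('pics/wrist1.npz'))
for u,v,z in [(220,227,.046),(345,226,.046),(346,259,.046),(222,260,.046),(283,143,.048),(283,220,.048),(105,148,.092),(540,125,.092)]: print(u,v,np.round(ray(c,u,v,z),4))
c=cap('side','side1.png')
```

```text
220 227 [0.3783 0.2403 0.046 ]
345 226 [0.4979 0.2462 0.046 ]
346 259 [0.5022 0.2121 0.046 ]
222 260 [0.3799 0.206  0.046 ]
283 143 [0.4353 0.3213 0.048 ]
283 220 [0.4383 0.2503 0.048 ]
105 148 [0.3034 0.314  0.092 ]
540 125 [0.6211 0.3434 0.092 ]
```

View pics/side1.png

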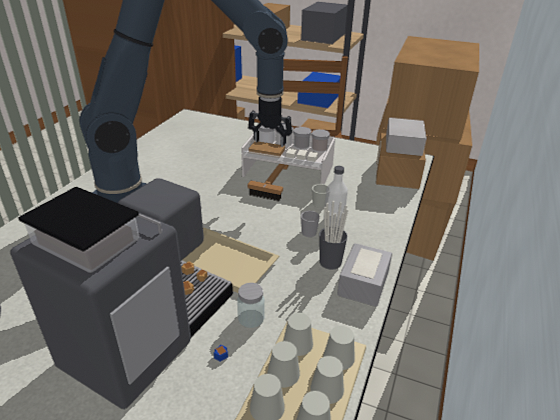

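Wrist view: brush head corners are at (220,227) and (346,259), and the handle centre column is 283. That puts the brush at (0.4395, 0.226), which agrees with the top view. The TCP is right over the handle, so I'll descend and close.

```bash
python3 -m inch '[[[0,0,0,0,0,-4,1],[0,0,0,0,0,-4,1],[0,0,0,0,0,-4,1],[0,0,0,0,0,-2,1],[0,0,0,0,0,-1.4,1]]]'; python3 -m inch '[[[0,0,0,0,0,0,1],[0,0,0,0,0,0,-1],[0,0,0,0,0,0,-1],[0,0,0,0,0,0,-1],[0,0,0,0,0,0,-1]]]'; python3 -m inch '[[[0,0,0,0,0,0,-1],[0,0,0,0,0,0,-1],[0,0,0,0,0,0,-1]]]' 100
```

```text
time_s: 2.2
tool_pos: [0.4369, 0.2661, 0.0165]
eef_rot: [[0.042, -0.0, 0.999], [-0.999, 0.0, 0.042], [-0.0, -1.0, -0.0]]
wrist_force: [0.2, 0.6, -0.0]
gripper_width: 0.0853
time_s: 2.7
tool_pos: [0.4372, 0.2661, 0.018]
eef_rot: [[0.041, 0.001, 0.999], [-0.999, 0.001, 0.041], [-0.001, -1.0, 0.001]]
wrist_force: [0.1, -1.0, -0.4]
gripper_width: 0.0283
time_s: 3.0
tool_pos: [0.4371, 0.266, 0.0181]
eef_rot: [[0.041, 0.001, 0.999], [-0.999, 0.001, 0.041], [-0.001, -1.0, 0.001]]
wrist_force: [-2.1, -0.4, 9.0]
gripper_width: 0.0185
```

```bash
python3 -m inch '[[[0,0,0,0,0,0.4,-1],[0,0,0,0,0,0.4,-1],[0,0,0,0.08,-2,0,-1],[0,0,0,0.08,-2.5,0,-1],[0,0,0,0.08,-2.5,0,-1]]]'; python3 -m inch '[[[0,0,0,0.1,-2.5,0,-1],[0,0,0,0.1,-2.5,0,-1],[0,0,0,0.1,-2.5,0,-1],[0,0,0,0.1,-2.5,0,-1],[0,0,0,0.1,-2,0,-1]]]'; python3 -m inch '[[[0,0,0,0,-0.5,0,-1],[0,0,0,0,0,0,-1],[0,0,0,0,0,0,-1]]]';python3 - <<'E'
from h import *
for n in ['side','top']:
    c=cap(n,n+'2.png')
t=cv2.imread('pics/top2.png')
cv2.imwrite('pics/t2a.png',cv2.resize(t[170:310,120:320],None,fx=4,fy=4,interpolation=cv2.INTER_CUBIC))
t=cv2.imread('pics/side2.png')
cv2.imwrite('pics/s2a.png',cv2.resize(t[100:250,190:390],None,fx=4,fy=4,interpolation=cv2.INTER_CUBIC))
E
```

```text
time_s: 3.5
tool_pos: [0.4392, 0.1952, 0.0255]
eef_rot: [[0.042, 0.0, 0.999], [-0.999, 0.0, 0.042], [-0.0, -1.0, 0.0]]
wrist_force: [-0.3, 0.3, -0.6]
gripper_width: 0.0185
time_s: 4.0
tool_pos: [0.4443, 0.0741, 0.0255]
eef_rot: [[0.04, 0.0, 0.999], [-0.999, -0.0, 0.04], [0.0, -1.0, 0.0]]
wrist_force: [0.3, 0.7, -1.3]
gripper_width: 0.0186
time_s: 4.3
tool_pos: [0.4444, 0.0717, 0.0254]
eef_rot: [[0.042, 0.0, 0.999], [-0.999, 0.001, 0.042], [-0.001, -1.0, 0.0]]
wrist_force: [0.4, 0.8, -0.7]
gripper_width: 0.0187
```

View pics/t2a.png

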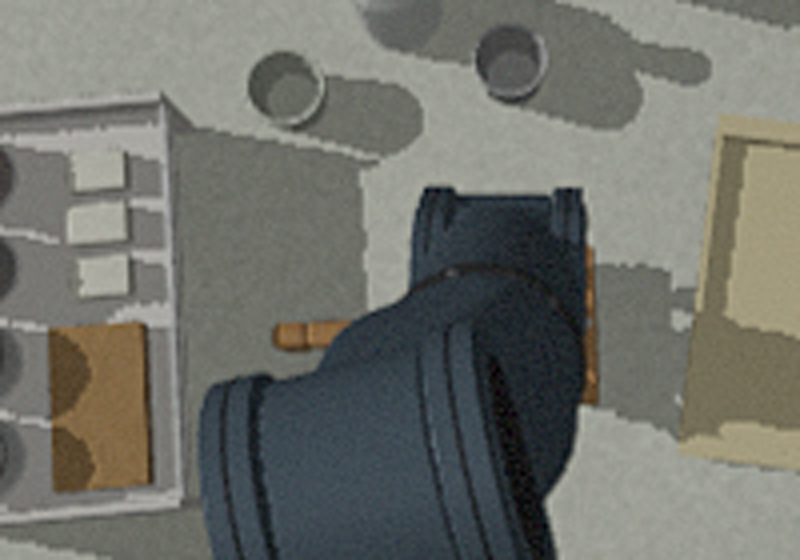

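View pics/s2a.png

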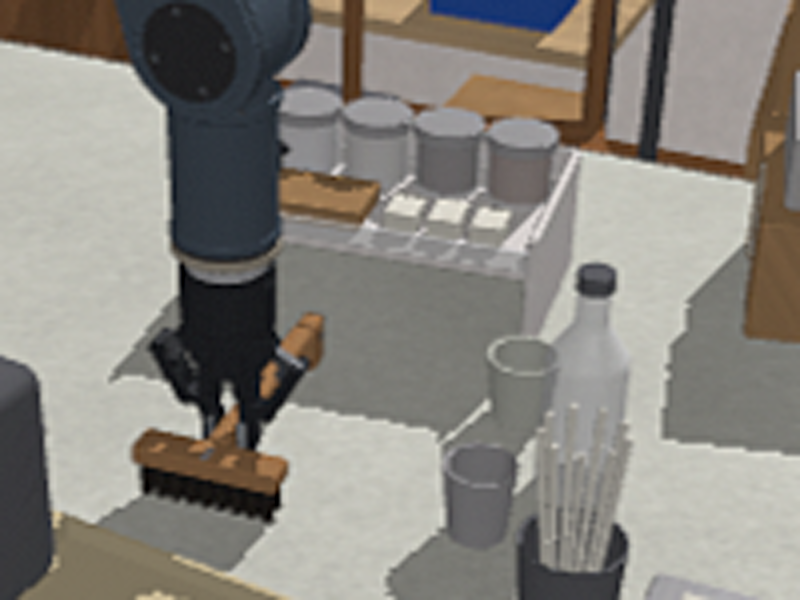

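The brush is fully out, with the butt end at zoom (275,335) well clear of the rack front at (175,300). I'll lower it and release.

```bash
python3 -m inch '[[[0,0,0,0,0,-0.4,-1],[0,0,0,0,0,-0.3,-1],[0,0,0,0,0,0,-1],[0,0,0,0,0,0,-1]]]'; python3 -m inch '[[[0,0,0,0,0,0,-0.2],[0,0,0,0,0,0,0.3],[0,0,0,0,0,0,1],[0,0,0,0,0,0,1],[0,0,0,0,0,0,1]]]'; python3 -m inch '[[[0,0,0,0,0,0,1],[0,0,0,0,0,3,1],[0,0,0,0,0,4,1],[0,0,0,0,0,4,1],[0,0,0,0,4,3,1]]]'; python3 -m inch '[[[0,0,0,0,5,0,1],[0,0,0,0,4,0,1],[0,0,0,0,1,0,1],[0,0,0,0,0,0,1],[0,0,0,0,0,0,1]]]'
python3 - <<'E'
from h import *
for n in ['wrist','top']:
    c=cap(n,n+'3.png')
E
```

```text
time_s: 4.8
tool_pos: [0.4442, 0.0712, 0.0181]
eef_rot: [[0.042, -0.0, 0.999], [-0.999, 0.0, 0.042], [-0.0, -1.0, -0.0]]
wrist_force: [-0.3, 1.7, 0.4]
gripper_width: 0.0186
time_s: 5.3
tool_pos: [0.4443, 0.0707, 0.0183]
eef_rot: [[0.041, -0.0, 0.999], [-0.999, -0.0, 0.041], [0.0, -1.0, -0.0]]
wrist_force: [-0.7, -0.0, 0.4]
gripper_width: 0.0855
time_s: 5.8
tool_pos: [0.4447, 0.1065, 0.1607]
eef_rot: [[0.033, 0.002, 0.999], [-0.999, -0.001, 0.033], [0.002, -1.0, 0.002]]
wrist_force: [1.4, 1.1, -0.3]
gripper_width: 0.085
time_s: 6.3
tool_pos: [0.4441, 0.2092, 0.1581]
eef_rot: [[0.04, -0.001, 0.999], [-0.999, -0.001, 0.04], [0.001, -1.0, -0.001]]
wrist_force: [-0.9, -0.2, -0.0]
gripper_width: 0.0855
```

View pics/wrist3.png

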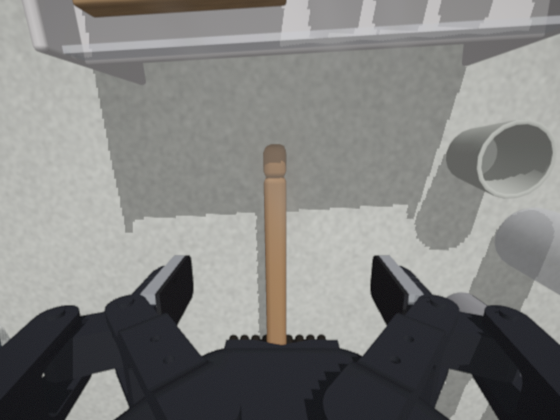

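View pics/top3.png

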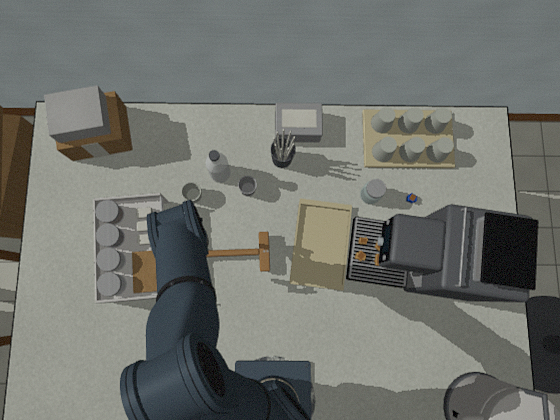

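Wrist view: the brush lies flat, with its butt end at (275,145), the butt joint at (275,180) and its handle around column 276. I'll compute the tail position.

Run:
```python
from h import *
c=dict(np.load('pics/wrist3.npz'))
for u,v,z in [(275,180,.048),(275,146,.04),(276.5,330,.048)]: print(u,v,np.round(ray(c,u,v,z),4))
img=cv2.imread('pics/top3.png'); c=dict(np.load('pics/top3.npz'))
hsv=cv2.cvtColor(img,cv2.COLOR_BGR2HSV); m=cv2.inRange(hsv,(5,90,60),(22,255,255)); r=np.zeros_like(m); r[228:276,259:276]=m[228:276,259:276]
y,x=np.nonzero(r); rr=cv2.minAreaRect(np.c_[x,y].astype(np.float32)); print(rr)
for p in cv2.boxPoints(rr): print(np.round(ray(c,*p,.046),4))
print(np.round(arm.observe()['tool_pos'],4))
```

```text
275 180 [0.437  0.2338 0.048 ]
275 146 [0.4359 0.2622 0.04  ]
276.5 330 [0.4437 0.083  0.048 ]
((263.6152648925781, 250.99557495117188), (38.31782150268555, 9.76201343536377), 87.79740142822266)
[0.5032 0.0467 0.046 ]
[0.5045 0.0163 0.046 ]
[0.3859 0.0111 0.046 ]
[0.3846 0.0411 0.046 ]
[0.4443 0.2087 0.1582]
```

```bash
python3 -m inch '[[[0,0,0,-0.6,0,-4,1],[0,0,0,0,0,-4,1],[0,0,0,0,0,-3,1],[0,0,0,0,0,-2,1],[0,0,0,0,0,-1,1]]]'; python3 -m inch '[[[0,0,0,0,0,0,1],[0,0,0,0,0,0,-1],[0,0,0,0,0,0,-1],[0,0,0,0,0,0,-1],[0,0,0,0,0,0,-1]]]' 120; python3 -m inch '[[[0,0,0,0,0,0,-1],[0,0,0,0,0,0,-1],[0,0,0,0,0,0,-1],[0,0,0,0,0,0,-1]]]';  python3 -m inch '[[[0,0,0,0,0,1,-1],[0,0,0,0,0,2,-1],[0,0,0,0,0,2,-1],[0,0,0,0,0,0,-1],[0,0,0,0,0,0,-1]]]'
python3 - <<'E'
from h import *
for n in ['side','top']:
    c=cap(n,n+'4.png')
t=cv2.imread('pics/side4.png')
cv2.imwrite('pics/s4a.png',cv2.resize(t[100:250,190:390],None,fx=4,fy=4,interpolation=cv2.INTER_CUBIC))
E
```

```text
time_s: 6.9
tool_pos: [0.4378, 0.2087, 0.0168]
eef_rot: [[0.039, -0.002, 0.999], [-0.999, -0.002, 0.039], [0.002, -1.0, -0.002]]
wrist_force: [-0.1, 0.1, 0.6]
gripper_width: 0.0851
time_s: 7.4
tool_pos: [0.4386, 0.211, 0.019]
eef_rot: [[0.041, 0.001, 0.999], [-0.999, 0.001, 0.041], [-0.001, -1.0, 0.001]]
wrist_force: [-0.2, -0.0, 0.0]
gripper_width: 0.0281
time_s: 7.8
tool_pos: [0.4385, 0.211, 0.0191]
eef_rot: [[0.041, 0.001, 0.999], [-0.999, 0.001, 0.041], [-0.001, -1.0, 0.001]]
wrist_force: [-1.1, -0.9, 10.4]
gripper_width: 0.0184
time_s: 8.3
tool_pos: [0.4384, 0.211, 0.0687]
eef_rot: [[0.042, 0.001, 0.999], [-0.999, 0.001, 0.042], [-0.001, -1.0, 0.001]]
wrist_force: [-0.5, 0.9, -2.1]
gripper_width: 0.018
```

View pics/s4a.png

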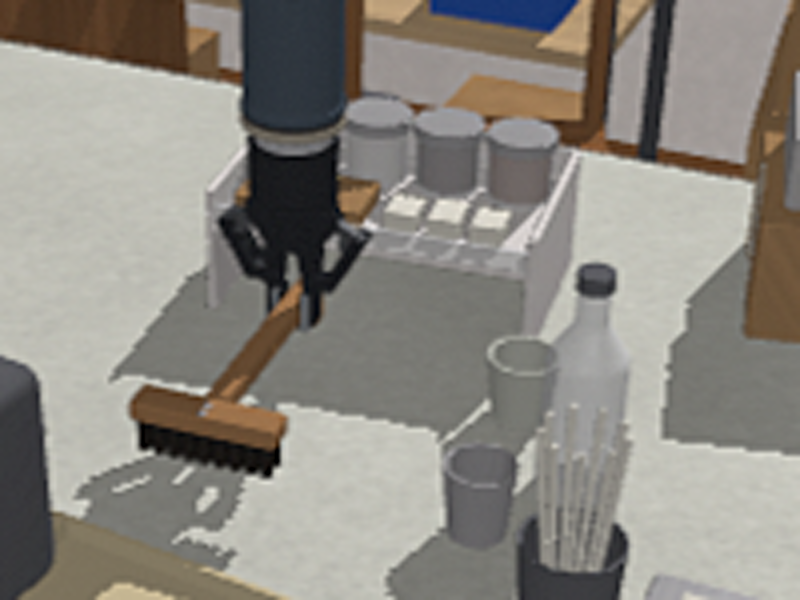

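Run:
```python
from h import *
c=dict(np.load('pics/side4.npz'));ct=dict(np.load('pics/top4.npz'))
f=np.array([.0445,-.999,0]);l=np.array([.999,.0445,0]);o=np.array([.446,.028,0])
img=cv2.imread('pics/side4.png'); big=cv2.resize(img[100:250,190:390],None,fx=4,fy=4,interpolation=cv2.INTER_CUBIC)
for lift,col in [(.05,(0,255,0)),(.03,(0,0,255))]:
  P=[o+f*a+l*b+[0,0,lift+.046] for a,b in [(.016,.062),(.016,-.062),(-.016,-.062),(-.016,.062)]]
  q=np.array([proj(c,p) for p in P]); print(lift,np.round((q-[190,100])*4,0).tolist())
  cv2.polylines(big,[np.int32((q-[190,100])*4+1.5)],True,col,1)
cv2.imwrite('pics/s4b.png',big)
```

```text
0.05 [[269.0, 431.0], [121.0, 399.0], [138.0, 378.0], [285.0, 409.0]]
0.03 [[270.0, 453.0], [122.0, 420.0], [140.0, 400.0], [285.0, 431.0]]
```

View pics/s4b.png

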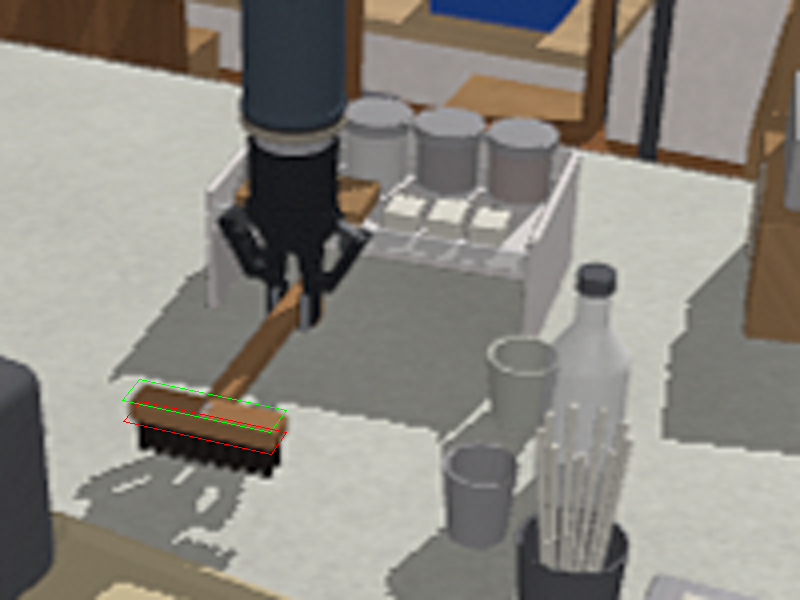

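The head is only about 5 mm lower than a perfectly level brush would be, so the grip holds. Next I'll align with the machine's axis (turn -10.3°) in front of it, above the tray, then check.

```bash
python3 -m inch '[[[0,0,-2,1.2,-3.2,0.7,-1],[0,0,-2.1,1.3,-3.2,0.7,-1],[0,0,-2.1,1.3,-3.2,0.7,-1],[0,0,-2.1,1.3,-3.2,0.7,-1],[0,0,-2,1.3,-3.2,0.6,-1]]]'; python3 -m inch '[[[0,0,0,0,0,0,-1],[0,0,0,0,0,0,-1],[0,0,0,0,0,0,-1]]]'
python3 - <<'E'
from h import *
for n in ['side','top']:
    c=cap(n,n+'5.png')
t=cv2.imread('pics/side5.png')
cv2.imwrite('pics/s5a.png',cv2.resize(t[150:330,130:330],None,fx=4,fy=4,interpolation=cv2.INTER_CUBIC)[:600])
t=cv2.imread('pics/top5.png')
cv2.imwrite('pics/t5a.png',cv2.resize(t[170:310,250:450],None,fx=4,fy=4,interpolation=cv2.INTER_CUBIC))
E
```

```text
time_s: 8.9
tool_pos: [0.5021, 0.0493, 0.1018]
eef_rot: [[-0.14, -0.002, 0.99], [-0.99, -0.0, -0.14], [0.0, -1.0, -0.001]]
wrist_force: [1.3, -0.4, -1.5]
gripper_width: 0.0183
time_s: 9.2
tool_pos: [0.5014, 0.0517, 0.1015]
eef_rot: [[-0.137, -0.002, 0.991], [-0.991, 0.0, -0.137], [-0.0, -1.0, -0.002]]
wrist_force: [-0.9, 0.7, -0.5]
gripper_width: 0.0179
```

View pics/s5a.png

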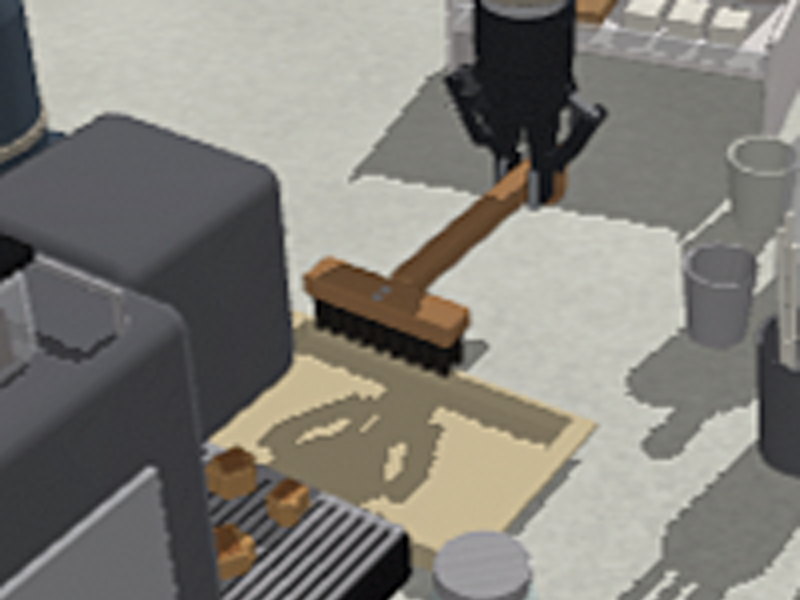

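View pics/t5a.png

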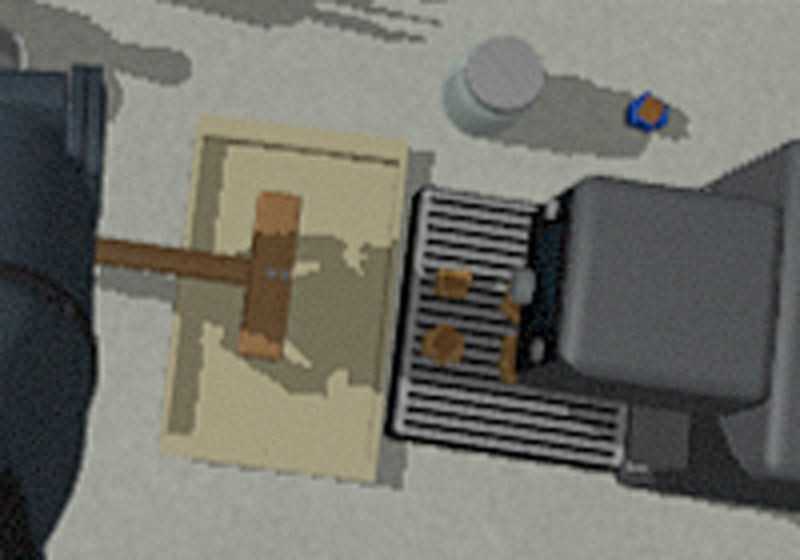

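Top zoom: brush parallel to the grating bars, with the head screws at (278,272) and the pieces ahead of it. In the side zoom the screws are at (380,293). I'll triangulate the head height.

Run:
```python
from h import *
c=dict(np.load('pics/side5.npz'));ct=dict(np.load('pics/top5.npz'))
def tri(a,b):
    us=np.array([130,150])+(np.array(a)+.5)/4-.5; ut=np.array([250,170])+(np.array(b)+.5)/4-.5
    Ps=c['K']@np.c_[c['R'],c['t']]; Pt=ct['K']@np.c_[ct['R'],ct['t']]
    X=cv2.triangulatePoints(Ps,Pt,us.astype(float),ut.astype(float))[:,0]; X=X[:3]/X[3]
    print(np.round(X,4), np.round(proj(c,X)-us,1))
tri((380,293),(277,272)) # screws mid
tri((468,318),(301,195)) # front-right end corner? 
tri((306,277),(285,357))
for zx in [(258,191),(301,196),(283,358),(240,354)]:
    print(np.round(ray(ct,250+(zx[0]+.5)/4-.5,170+(zx[1]+.5)/4-.5,.125),4))
print(np.round(arm.observe()['tool_pos'],4))
```

```text
[ 0.4765 -0.1336  0.1277] [-0.1  0. ]
[ 0.541  -0.1473  0.1331] [-3.3  0.4]
[ 0.4168 -0.1371  0.1263] [-1.1  0.1]
[ 0.5371 -0.1208  0.125 ]
[ 0.5336 -0.1527  0.125 ]
[ 0.4134 -0.1374  0.125 ]
[ 0.4162 -0.106   0.125 ]
[0.5016 0.052  0.1018]
```

Head tips are at z≈0.082 and its offset from the machine's midline is about 0. Entering straight in by 26.6 cm.

```bash
python3 -m inch '[[[0,0,0,-0.36,-2.6,0,-1],[0,0,0,-0.36,-2.6,0,-1],[0,0,0,-0.36,-2.6,0,-1],[0,0,0,-0.36,-2.6,0,-1],[0,0,0,-0.36,-2.6,0,-1]]]'; python3 -m inch '[[[0,0,0,-0.36,-2.6,0,-1],[0,0,0,-0.36,-2.6,0,-1],[0,0,0,-0.36,-2.6,0,-1],[0,0,0,-0.36,-2.6,0,-1],[0,0,0,-0.36,-2.6,0,-1]]]';python3 -m inch '[[[0,0,0,0,-0.3,0,-1],[0,0,0,0,0,0,-1],[0,0,0,0,0,0,-1]]]'
python3 - <<'E'
from h import *
for n in ['side','top','wrist']:
    c=cap(n,n+'6.png')
t=cv2.imread('pics/side6.png')
cv2.imwrite('pics/s6a.png',cv2.resize(t[180:330,130:330],None,fx=4,fy=4,interpolation=cv2.INTER_CUBIC)[:600])
t=cv2.imread('pics/top6.png')
cv2.imwrite('pics/t6a.png',cv2.resize(t[170:310,280:480],None,fx=4,fy=4,interpolation=cv2.INTER_CUBIC))
E
```

```text
time_s: 9.8
tool_pos: [0.484, -0.0791, 0.1021]
eef_rot: [[-0.136, -0.0, 0.991], [-0.991, 0.0, -0.136], [-0.0, -1.0, -0.001]]
wrist_force: [-0.2, -0.6, -0.9]
gripper_width: 0.0183
time_s: 10.3
tool_pos: [0.4662, -0.2091, 0.102]
eef_rot: [[-0.136, -0.001, 0.991], [-0.991, 0.001, -0.136], [-0.0, -1.0, -0.001]]
wrist_force: [0.9, -0.1, -0.8]
gripper_width: 0.0182
time_s: 10.6
tool_pos: [0.4665, -0.2107, 0.102]
eef_rot: [[-0.136, -0.001, 0.991], [-0.991, 0.001, -0.136], [-0.001, -1.0, -0.001]]
wrist_force: [1.1, 0.7, -1.3]
gripper_width: 0.0183
```

View pics/s6a.png

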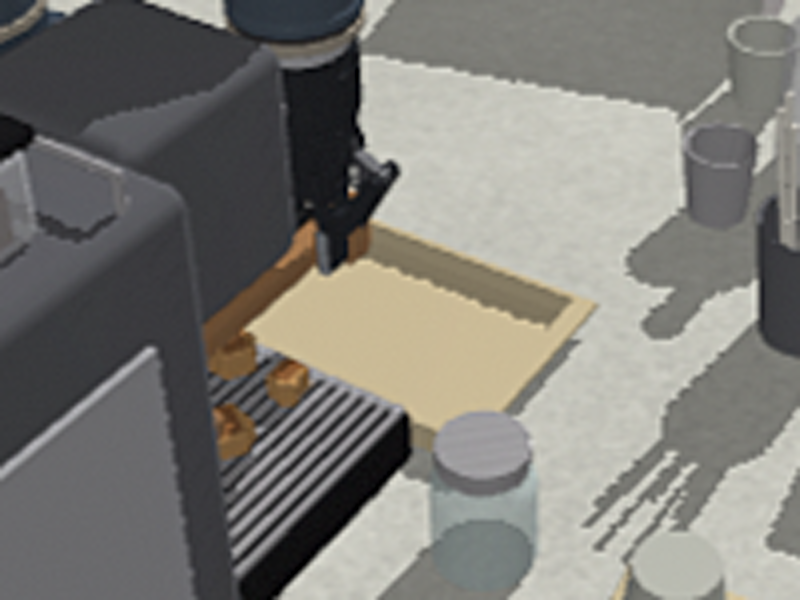

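View pics/t6a.png

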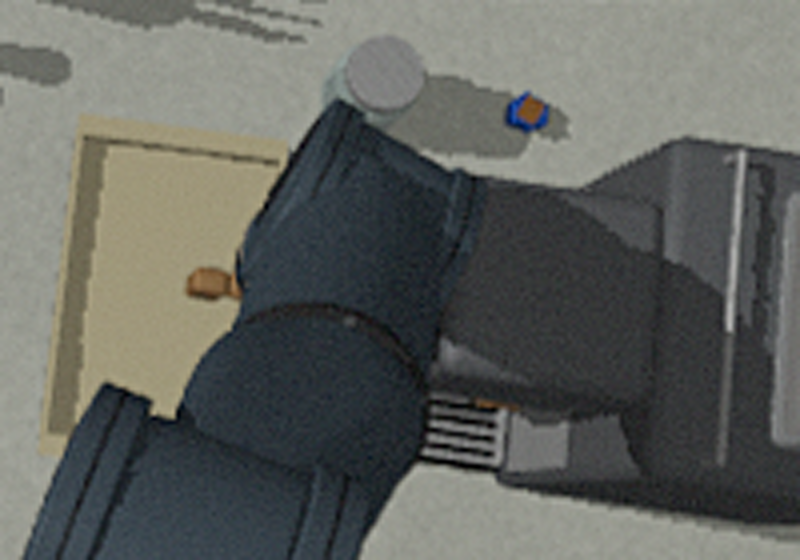

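View pics/wrist6.png

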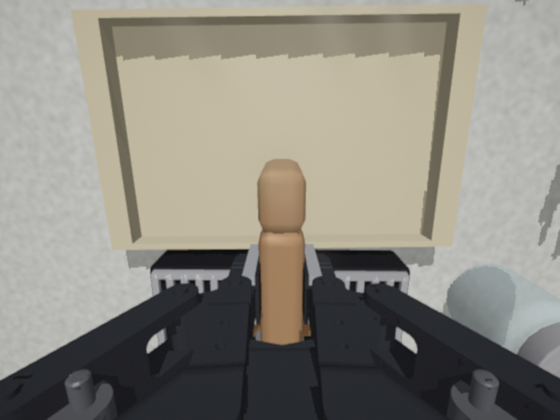

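The pieces are undisturbed, the drip tray is centred on the handle (wrist columns 152–407, handle 282), and the head is behind the pieces. Lowering gently.

```bash
python3 -m inch '[[[0,0,0,0,0,-1,-1],[0,0,0,0,0,-1,-1],[0,0,0,0,0,-0.8,-1],[0,0,0,0,0,-0.4,-1],[0,0,0,0,0,0,-1]]]'; python3 -m inch '[[[0,0,0,0,0,-0.1,-1],[0,0,0,0,0,0,-1]]]';  python3 -m inch '[[[0,0,0,0,0,-0.1,-1],[0,0,0,0,0,0,-1]]]'
```

```text
time_s: 11.25
tool_pos: [0.4658, -0.2121, 0.0694]
eef_rot: [[-0.138, -0.002, 0.99], [-0.99, 0.001, -0.138], [-0.0, -1.0, -0.002]]
wrist_force: [0.2, 0.1, -0.6]
gripper_width: 0.0182
time_s: 11.45
tool_pos: [0.4664, -0.2124, 0.0694]
eef_rot: [[-0.138, 0.0, 0.99], [-0.99, -0.0, -0.138], [0.0, -1.0, 0.0]]
wrist_force: [0.1, 0.1, -1.9]
gripper_width: 0.0182
time_s: 11.65
tool_pos: [0.4664, -0.2123, 0.0684]
eef_rot: [[-0.138, 0.0, 0.99], [-0.99, -0.0, -0.138], [0.0, -1.0, 0.0]]
wrist_force: [0.6, -0.1, -1.5]
gripper_width: 0.0178
```

```bash
python3 -m inch '[[[0,0,0,0,0,-0.1,-1],[0,0,0,0,0,0,-1]]]'; python3 -m inch '[[[0,0,0,0,0,-0.1,-1],[0,0,0,0,0,0,-1]]]';  python3 -m inch '[[[0,0,0,0,0,-0.1,-1],[0,0,0,0,0,0,-1]]]'
```

```text
time_s: 11.85
tool_pos: [0.4663, -0.2123, 0.0673]
eef_rot: [[-0.138, -0.0, 0.99], [-0.99, 0.0, -0.138], [-0.0, -1.0, -0.0]]
wrist_force: [-0.7, -0.7, -0.9]
gripper_width: 0.0183
time_s: 12.05
tool_pos: [0.4662, -0.2122, 0.0662]
eef_rot: [[-0.138, -0.0, 0.99], [-0.99, 0.0, -0.138], [-0.0, -1.0, -0.0]]
wrist_force: [0.8, -0.1, -0.6]
gripper_width: 0.0183
time_s: 12.25
tool_pos: [0.4662, -0.2122, 0.0652]
eef_rot: [[-0.138, -0.0, 0.99], [-0.99, 0.0, -0.138], [-0.0, -1.0, -0.0]]
wrist_force: [-0.5, -0.5, -1.8]
gripper_width: 0.0183
```

```bash
python3 -m inch '[[[0,0,0,0.14,1,0,-1],[0,0,0,0.14,1,0,-1],[0,0,0,0.14,1,0,-1],[0,0,0,0.14,1,0,-1],[0,0,0,0.14,1,0,-1]]]'; python3 -m inch '[[[0,0,0,0.14,1,0,-1],[0,0,0,0.14,1,0,-1],[0,0,0,0.14,1,0,-1],[0,0,0,0.14,1,0,-1],[0,0,0,0,0,0,-1]]]'
python3 - <<'E'
from h import *
for n in ['side','wrist']:
    c=cap(n,n+'7.png')
t=cv2.imread('pics/side7.png')
cv2.imwrite('pics/s7a.png',cv2.resize(t[180:330,130:330],None,fx=4,fy=4,interpolation=cv2.INTER_CUBIC)[:600])
E
```

```text
time_s: 12.75
tool_pos: [0.4735, -0.161, 0.0653]
eef_rot: [[-0.137, 0.0, 0.991], [-0.991, 0.0, -0.137], [-0.0, -1.0, 0.0]]
wrist_force: [-0.0, -1.2, -1.6]
gripper_width: 0.0182
time_s: 13.25
tool_pos: [0.4792, -0.1204, 0.0652]
eef_rot: [[-0.136, -0.0, 0.991], [-0.991, 0.001, -0.136], [-0.001, -1.0, -0.0]]
wrist_force: [-0.3, -0.4, -0.7]
gripper_width: 0.0178
```

View pics/s7a.png

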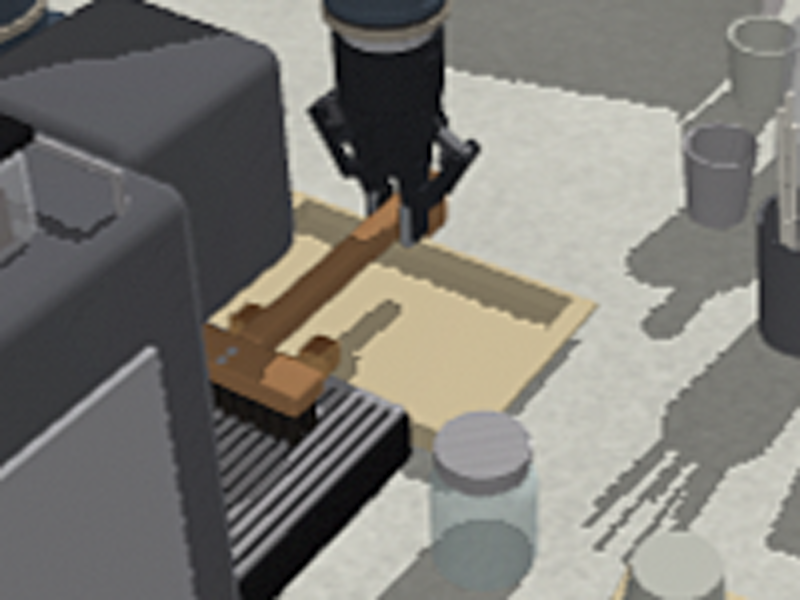

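View pics/wrist7.png

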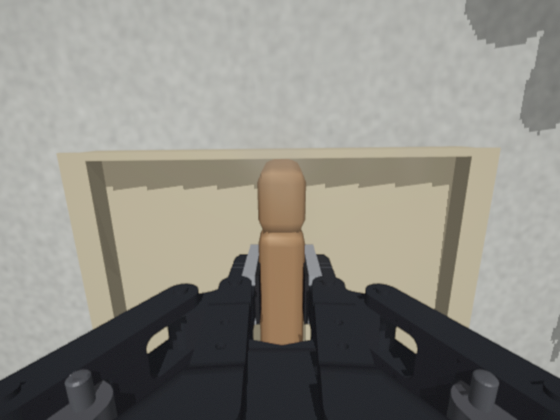

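The head is mid-tray, with pieces pushed ahead of it at zoom (250,318) and (322,350), the latter near the head's end. Continuing.

```bash
python3 -m inch '[[[0,0,0,0.14,1,0,-1],[0,0,0,0.14,1,0,-1],[0,0,0,0.14,1,0,-1],[0,0,0,0.14,1,0,-1],[0,0,0,0.14,1,0,-1]]]'; python3 -m inch '[[[0,0,0,0.14,1,0,-1],[0,0,0,0.14,1,0,-1],[0,0,0,0.14,1,0,-1],[0,0,0,0.14,1,0,-1],[0,0,0,0,0,0,-1]]]'
python3 - <<'E'
from h import *
for n in ['side','top']:
    c=cap(n,n+'8.png')
t=cv2.imread('pics/side8.png')
cv2.imwrite('pics/s8a.png',cv2.resize(t[180:330,130:330],None,fx=4,fy=4,interpolation=cv2.INTER_CUBIC)[:600])
t=cv2.imread('pics/top8.png')
cv2.imwrite('pics/t8a.png',cv2.resize(t[170:310,280:480],None,fx=4,fy=4,interpolation=cv2.INTER_CUBIC))
E
```

```text
time_s: 13.85
tool_pos: [0.486, -0.071, 0.0653]
eef_rot: [[-0.138, -0.0, 0.99], [-0.99, 0.0, -0.138], [-0.0, -1.0, -0.0]]
wrist_force: [-0.3, 0.2, -1.2]
gripper_width: 0.0183
time_s: 14.35
tool_pos: [0.4918, -0.0304, 0.0652]
eef_rot: [[-0.136, -0.0, 0.991], [-0.991, 0.001, -0.136], [-0.001, -1.0, -0.0]]
wrist_force: [0.3, 0.3, -1.9]
gripper_width: 0.018
```

View pics/s8a.png

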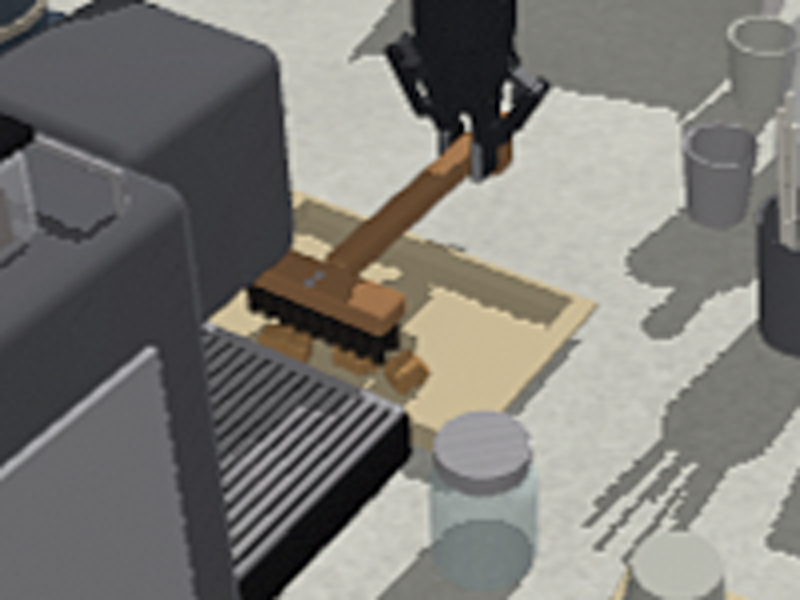

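View pics/t8a.png

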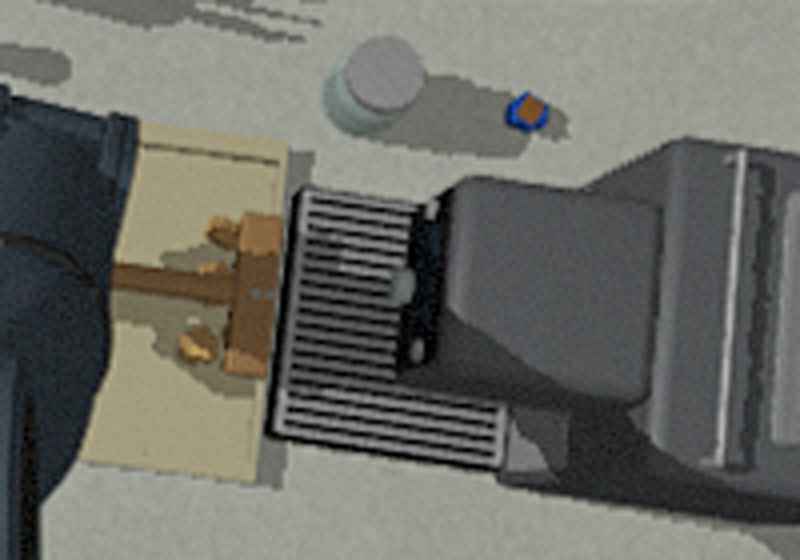

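All visible pieces are in the tray: side zoom (285,342), (352,358) and (405,372), and the grating is empty in both views. I'll raise the brush, retreat, and count.

```bash
python3 -m inch '[[[0,0,0,0,0,2,-1],[0,0,0,0,0,2,-1],[0,0,0,0,2,1,-1],[0,0,0,-0.3,3,0,-1],[0,0,0,-0.3,4,0,-1]]]'; python3 -m inch '[[[0,0,0,-0.4,4,0,-1],[0,0,0,-0.5,4,0,-1],[0,0,0,-0.5,4,0,-1],[0,0,0,-0.5,3.5,0,-1],[0,0,0,0,0,0,-1]]]'; python3 -m inch '[[[0,0,0,0,0,0,-1],[0,0,0,0,0,0,-1]]]'
python3 - <<'E'
from h import *
for n in ['side','top']:
    c=cap(n,n+'9.png')
t=cv2.imread('pics/side9.png')
cv2.imwrite('pics/s9a.png',cv2.resize(t[180:330,130:330],None,fx=4,fy=4,interpolation=cv2.INTER_CUBIC)[:600])
t=cv2.imread('pics/top9.png')
cv2.imwrite('pics/t9a.png',cv2.resize(t[170:310,210:410],None,fx=4,fy=4,interpolation=cv2.INTER_CUBIC))
E
```

```text
time_s: 14.95
tool_pos: [0.4858, 0.0563, 0.1159]
eef_rot: [[-0.143, 0.001, 0.99], [-0.99, -0.001, -0.143], [0.0, -1.0, 0.002]]
wrist_force: [0.6, 0.0, -2.1]
gripper_width: 0.0183
time_s: 15.45
tool_pos: [0.4656, 0.2179, 0.115]
eef_rot: [[-0.132, -0.0, 0.991], [-0.991, 0.002, -0.132], [-0.002, -1.0, -0.0]]
wrist_force: [-0.9, -0.9, -1.6]
gripper_width: 0.0184
time_s: 15.65
tool_pos: [0.4668, 0.2111, 0.1153]
eef_rot: [[-0.14, 0.0, 0.99], [-0.99, -0.001, -0.14], [0.001, -1.0, 0.0]]
wrist_force: [-1.1, -0.1, -2.0]
gripper_width: 0.0184
```

View pics/s9a.png

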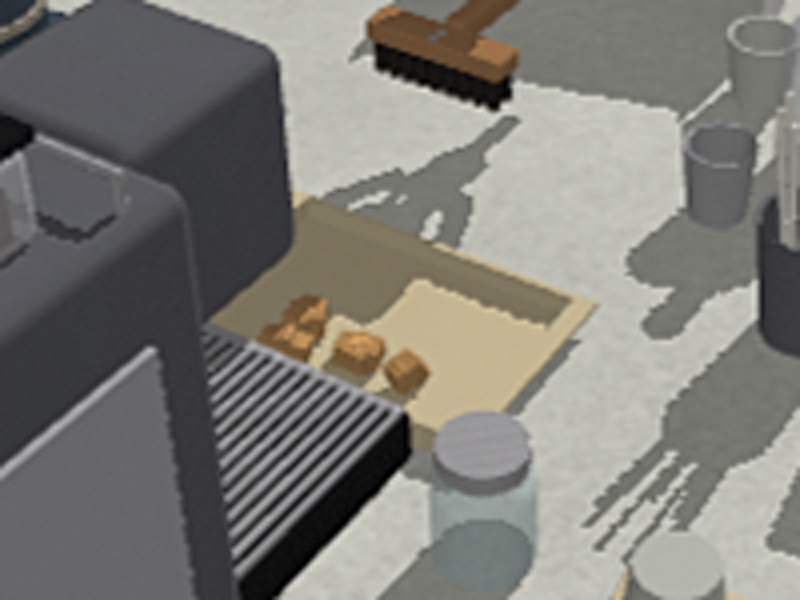

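View pics/t9a.png

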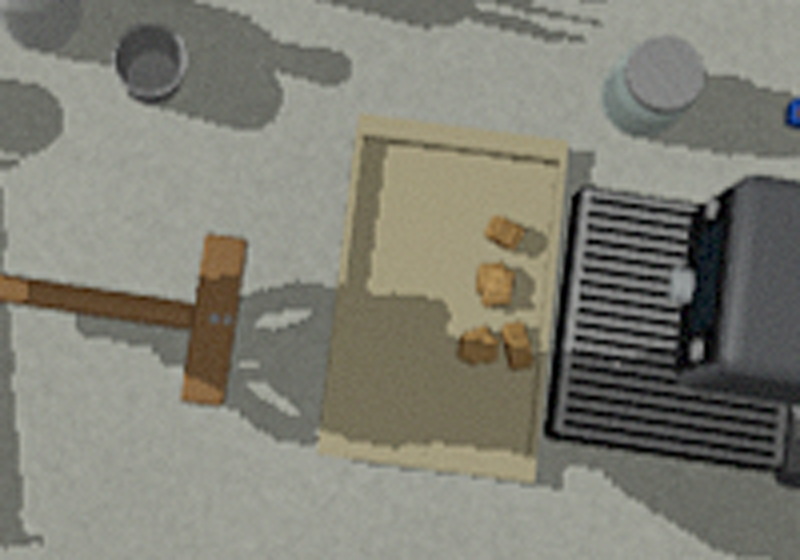

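All four pieces are in the tray: top zoom (504,232), (496,285), (480,345) and (517,345). The tray hasn't moved. Laying the brush down on the open counter.

```bash
python3 -m inch '[[[0,0,0,0,0,-3,-1],[0,0,0,0,0,-3,-1],[0,0,0,0,0,-2,-1],[0,0,0,0,0,-1,-1],[0,0,0,0,0,0,-1]]]'; python3 -m inch '[[[0,0,0,0,0,-0.4,-1],[0,0,0,0,0,-0.2,-1],[0,0,0,0,0,0,-1]]]'
```

```text
time_s: 16.25
tool_pos: [0.4662, 0.2116, 0.0245]
eef_rot: [[-0.14, -0.002, 0.99], [-0.99, -0.001, -0.14], [0.001, -1.0, -0.001]]
wrist_force: [-0.2, 0.8, -1.4]
gripper_width: 0.0182
time_s: 16.55
tool_pos: [0.4668, 0.2129, 0.0198]
eef_rot: [[-0.138, 0.001, 0.99], [-0.99, 0.001, -0.138], [-0.001, -1.0, 0.001]]
wrist_force: [-0.1, -0.2, -1.1]
gripper_width: 0.0185
```

```bash
python3 -m inch '[[[0,0,0,0,0,-0.1,-1],[0,0,0,0,0,0,-0.6],[0,0,0,0,0,0,-0.2],[0,0,0,0,0,0,0.4],[0,0,0,0,0,0,1]]]'; python3 -m inch '[[[0,0,0,0,0,0,1],[0,0,0,0,0,0,1],[0,0,0,0,0,2,1],[0,0,0,0,0,4,1],[0,0,0,0,0,4,1]]]'; python3 -m inch '[[[0,0,0,0,0,4,1],[0,0,0,0,0,4,1],[0,0,0,0,0,3,1],[0,0,0,0,0,0,1],[0,0,0,0,0,0,1]]]'
python3 - <<'E'
from h import *
for n in ['side','top','wrist']:
    c=cap(n,n+'10.png')
t=cv2.imread('pics/side10.png')
cv2.imwrite('pics/s10a.png',cv2.resize(t[130:330,130:390],None,fx=3,fy=3,interpolation=cv2.INTER_CUBIC)[:600])
E
```

```text
time_s: 17.05
tool_pos: [0.4665, 0.2128, 0.0184]
eef_rot: [[-0.138, 0.0, 0.99], [-0.99, 0.0, -0.138], [-0.0, -1.0, 0.0]]
wrist_force: [0.7, 0.0, 0.1]
gripper_width: 0.0608
time_s: 17.55
tool_pos: [0.4659, 0.2123, 0.119]
eef_rot: [[-0.138, -0.002, 0.99], [-0.99, -0.001, -0.138], [0.001, -1.0, -0.002]]
wrist_force: [1.0, 0.0, -0.5]
gripper_width: 0.0852
time_s: 18.05
tool_pos: [0.4664, 0.2129, 0.2286]
eef_rot: [[-0.138, 0.001, 0.99], [-0.99, 0.001, -0.138], [-0.001, -1.0, 0.001]]
wrist_force: [0.0, 0.6, -0.6]
gripper_width: 0.0855
```

View pics/s10a.png

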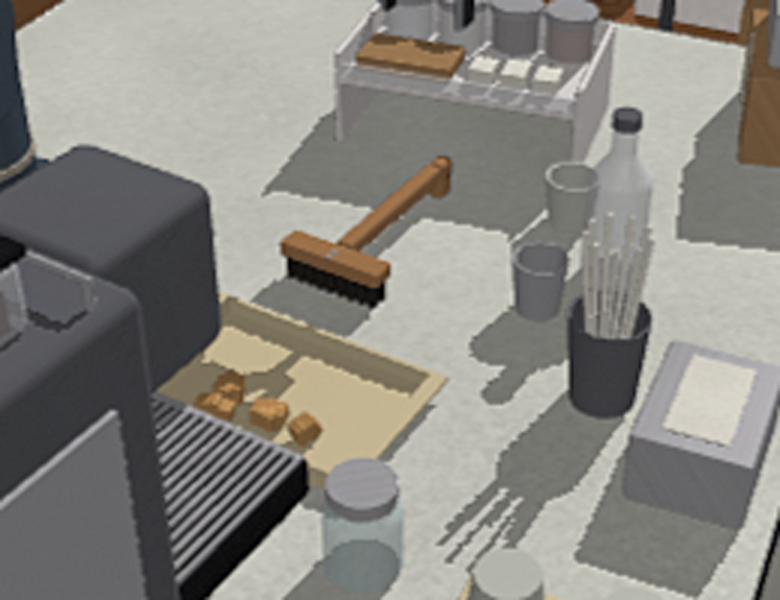

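View pics/wrist10.png

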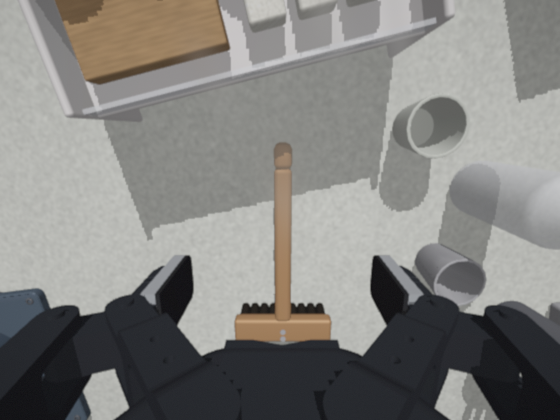

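View pics/top10.png

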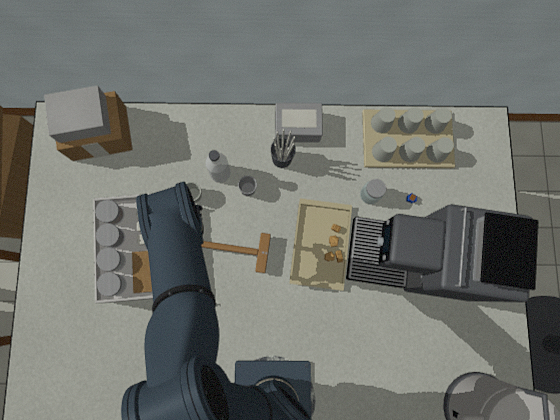

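The brush stands flat on its bristles and butt, with its head at top pixel (263,253). All four pieces are in the tray, the bystanders are where they were, and the gripper is clear. Handing in.

Run:
```python
from h import *
print(order.sign_off())
```

```text
the job is handed in; nothing more can be done
None
```

I handed the job in at about 18 s; the sign-off gives no verdict, so success rests on my own camera checks.

- **What I did:** I drew the brush out of the rack by its neck, laid it down clear of the rack and let go. I took it again by the tail, reached in over the pieces, and swept all four into the serving tray in one stroke. Then I laid the brush on the open counter, released it and raised the gripper.
- **Last checks:**
  - All four pieces lie in the tray in both the side and top views, and the grating is empty.
  - By eye, the tray, cup, jar, bottle, beaker and milk pot stand where they were. I did not re-measure them.
  - The brush rests on its bristles and butt, and the open gripper is about 0.2 m above it.
- **Forces:** wrist readings during the sweep stayed under about 2 N, so I saw no sign of touching the spout or pressing on the drip tray.
- **One disagreement:** right after the second grasp the side view suggested the head hung about 5 mm low. A two-view check before the sweep showed only about 1 mm.

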